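# Jack up the edge of the marble grinding slab and hold it

### The arm

A 7-joint arm with a two-finger parallel gripper is mounted at the origin on the work surface. World frame = base frame: x ahead of the robot, y to its left, z up, the work surface at z = 0. Lengths are in m, angles in rad, forces in N, time in s.
With the tool pointing down it reaches from about 0.4 to 0.85 m from the base axis. Payload 10.4 kg.
Tool frame: the origin (TCP) lies on the centre line of the jaws, within the pads' length; the fingertips stand 11 mm ahead of it and the grasp point (between the pads) lies 8 mm behind it; z points along the fingers, y is the line along which they close (so a half turn about z gives the same grasp; the last joint's range is limited). The gripper opens to 87 mm and grips with 3 to 60 N. Pads are 19 mm wide; open, the fingers measure 117 mm over their backs; the gripper's body (75 mm by 190 mm) begins 51 mm behind the grasp point.
Start: joints at [-1.362, 0.332, -0.065, 1.46, 0.022, 1.35, -0.088], TCP at [0.144, 0.608, 0.234] pointing down, gripper open.
Joint ranges: [-2.6, 2.6], [-0.5, 2.12], [-1.47, 1.34], [0.16, 2.42], [-1.27, 4.41], [0.06, 2.06], [-2.6, 2.6]. Speed limits (rad/s): [2.22, 2.22, 2.79, 2.79, 3.14, 3.14, 3.14].

### API

Orientations are given as a unit quaternion [x, y, z, w].
In Python, from bench import r gives the robot as it stands.
- The arm moves only by the shell command python3 -m pendant 'ROWS' [OPENING] [FORCE]. ROWS is JSON, a list of rows, each a list of 4 numbers: the shift along the tool's x, y, z in m, then the turn about the tool's z in rad. A call has 1 to 8 rows; each row shifts and turns the commanded pose from where the row before left it, along the tool's axes as they then stand; what a row does not reach is not made up. A row lasts 1/12 s, in which the tool goes at most 41.7 mm and 7.16 degrees, less where a joint would pass 70% of its speed; a pose out of reach is approached as far as the arm can. A call with a gripper value outside its range is refused whole. OPENING is the opening, from 0 (shut) to 1 (fully open), set as the call begins (- or left out, the last holds). The fingers move at their own pace and stop on an object; FORCE is the grip in N (left out, the last holds). Time passes only in rows, so rows that do not move let the fingers close. It gives the time, the measured TCP pose, the force, the opening and the grip force at its end, in the units of the state.
- r.read_state(): the state, without advancing time (a new reading comes with each control period).
- r.camera(name): name is "side" or "top"; returns a dict with "img" (480x640x3 uint8, red, green, blue), "camera_matrix" (3x3 intrinsics, pixels), "xyz" and "attitude" of the camera in the world. Camera axes: x right, y down, z forward; pixel columns grow to the right and rows downward; lengths in m; the calibration is good to about 2 mm. A picture is of the moment at which its call begins. There is no depth.
- r.close_job(): hands the job in; it is judged then, once.
Trained networks look in the newest picture that a camera, given by its name, has taken for a name from the list of things; names that differ only in an ending like _2 or _b are one class to them, and where a whole thing is asked for, a point or a joint stands for the part that bears it (a point fixed in the world has none). Each returns a list of dicts, best first, with "score" (0 to 1); they miss things now and then, are a little off and sometimes report something else, mostly with a low value. They report only what shows in the picture. A call takes as long as a camera call.
- r.outline_of(thing, camera): "mask" (480x640 bool, what is visible of it) and "bbox" ([centre column, centre row, width, height] in pixels, round what is visible of it).
The state is a dict: "time": time; "joint_positions": joint angles; "joint_vel": joint speeds; "joint_torque": joint torques, N m; "ee_pos": TCP position; "eef_rot": TCP orientation; "ft_force": force on the tool from outside, world axes, zero at the start; "torque": the same for the moment, N m; "width": finger opening in m; "grip_force": force on a finger pad.
Only numpy, scipy, OpenCV 4.12 (cv2) and the standard library are available. Lean on these libraries where they do the work, as an engineer would, in place of code of your own. Each camera call takes 0.05 s, during which the arm holds its last target. There are 200 camera calls.

### The job

The marble grinding slab needs new packing under its front edge and I need both hands for that: stand the lever jack flat on the table with its saddle under the middle of the slab's steel lift plate, then give the handle a trial pump, lifting that edge clear of the front batten and letting it settle back on it. Then push the handle all the way down and finish holding it down there, so that the edge stays up on the jack. Lift only with the jack, keep the arm off the slab itself, and leave the other things on the table where they stand.

Things in the scene. Friction and masses are not known exactly. Their poses are not given: they have to be found in the camera images.
- jack: loose steel lever jack, 0.9 kg, balancing near its cheeks. Origin: underside, below the lever pivot (36 up); x to the saddle, y left, z up. Base plate x -95 to 105, 56 wide, 5 thick. Two upright cheek plates, x -28 to 28, top 54 up, outer faces 43 apart: grip across them from above. Between them the lever: nose bar 22 wide forward, round handle 18 thick backward, ending 238 from the pivot
- jack_handle (a joint): lever angle: 0 = handle up, saddle lowest; 0.44 rad = fully down on its stop. The handle rises backwards at 0.454 rad above level at joint 0, 0.014 at the stop. Light return spring (about 2 N at the sleeve), no latch: under the slab's load the sleeve needs 12 to 20 N and comes up by itself when let go. The saddle meets the lift plate at about 0.15 rad
- handle_grip (a point): point on the axis of the handle's rubber sleeve (25 thick, 135 to 225 from the pivot plus a round end), 185 from the pivot; 117 above the table at joint 0, 39 at the stop
- saddle: round domed rubber saddle on the nose of the lever, 36 across and 8 thick
- saddle_top (a point): top centre of the saddle, about 81 ahead of the jack's origin (77 at the stop), centred in y; 28 above the table at joint 0, 63 at the stop when free
- slab: marble slab 240 x 240 x 40 on a plywood base 300 (x) x 280 (y) x 18, 6 to 8 kg, loose on two battens, underside 43 and marble top 101 above the table. Origin: middle of the plywood's underside; x from front edge (-150) to back edge, z up. The front edge is a bare lip 45 wide, facing the robot's right within 13 degrees; bring the jack in from outside it, jack x along slab x
- lift_point (a point): middle of the underside of the lift plate, where the saddle goes: 20 inside the front edge, half way along it, 40 above the table at the start. The plate is bare steel, 70 wide, folded round the lip (43 deep, 3 thick below), with a scribed cross on its top above this point
- packing: front timber batten under the slab, fixed, 43 high, 30 wide, along the front edge, near side 75 behind it. Its origin lies on the table below the slab's middle at the start. A like batten (far side 290 behind the front edge) carries the back, about which the slab tips
- paint_jar: bystander: glass jar 68 across, 85 high; origin under its middle
- small_jar: bystander: amber jar 48 across, 55 high; origin under its middle
- medium_bottle: bystander: white bottle 54 across, 150 high; origin under its middle
- masking_tape: bystander: roll of tape lying flat, 104 across, 36 high; origin under its middle
- water_glass: bystander: glass tumbler 72 across, 90 high; origin under its middle
- flat_brush: bystander: paint brush 160 long, lying down; origin under it
- muller: bystander: glass muller, foot 68 across, 95 high; origin under its middle

How it is judged:
On the way, in this order (a step that is already met when the one before it is completed fails the run):
1. the jack stands flat on the table with its saddle under the middle of the lift plate (within 14 mm), handle still up (horizontal distance between saddle_top and lift_point below 0.014 m and height (world z) of jack below 0.0025 m and angle between jack's own z axis and vertical below 0.03 rad and value of joint jack_handle below 0.1 rad and linear speed of jack below 0.03 m/s), for 0.2 s.
2. trial pump: the front edge is lifted clear of the front batten, on the saddle (height (world z) of lift_point above 0.045 m and contact force between slab and packing below 0.2 N and contact force between saddle and slab above 10 N), for 0.1 s.
3. the edge is let down again onto the front batten, the saddle still under the middle of the plate (height (world z) of lift_point below 0.0415 m and contact force between slab and packing above 10 N and value of joint jack_handle below 0.2 rad and horizontal distance between saddle_top and lift_point below 0.018 m), for 0.1 s.
4. the handle is pushed all the way down and the edge is up (value of joint jack_handle above 0.41 rad and height (world z) of lift_point above 0.055 m and contact force between saddle and slab above 10 N), for 0.2 s.
At the end, for the whole second after the job is handed in: The robot still presses the jack (over 3 N), handle joint above 0.41 rad, lift point above 55 mm, borne by the saddle (over 10 N) and clear of the front batten, saddle within 20 mm of the lift point seen from above, jack flat on the table, slab still (all of step 4 and contact force between slab and packing below 0.2 N and contact force between any of the fingers, the arm and jack above 3 N and horizontal distance between saddle_top and lift_point below 0.02 m and height (world z) of jack below 0.004 m and angle between jack's own z axis and vertical below 0.05 rad and linear speed of slab below 0.02 m/s); the arm keeps its last pose, push and grip.
It fails at once if the arm pushes or lifts the slab itself (more than 3 N) (contact force between any of the fingers, the arm and slab above 3 N).
It fails at once if the slab is shoved more than 30 mm along the table (horizontal distance between slab and packing above 0.03 m).
It fails at once if another thing on the table is shifted more than 30 mm (distance of any of paint_jar, small_jar, medium_bottle, masking_tape, water_glass, flat_brush, muller from where it was at the start of the episode above 0.03 m).
It also fails if it takes over 62 s, if anything falls off the work surface, if the arm or the gripper's body presses on something with over 40 N, if the wrist force passes 120 N, or if a joint passes its speed limit or range.

## Working session

There is one attempt and no reset: what is moved stays moved. The work goes in short steps, Python scripts to look and compute and a shell command to move; the robot and the scene stay as the last step left them, time stands still between calls to the robot, and variables do not carry over. Pictures are saved under pics/ and viewed, at most 10 in all, crops included, and the job is handed in when it is done.

```bash
ls; mkdir -p pics
cat > h.py <<'E'
import numpy as np, cv2
from scipy.spatial.transform import Rotation as R
from bench import r
def ray(c,uv):
    K=np.array(c["camera_matrix"]); a=np.array(c["attitude"])
    M=R.from_quat(a).as_matrix() if a.shape==(4,) else a
    d=M@np.linalg.solve(K,[uv[0],uv[1],1.]); return np.array(c["xyz"]),d
def at(c,uv,z):
    o,d=ray(c,uv); return o+d*(z-o[2])/d[2]
def proj(c,p):
    K=np.array(c["camera_matrix"]); a=np.array(c["attitude"])
    M=R.from_quat(a).as_matrix() if a.shape==(4,) else a
    q=K@(M.T@(np.array(p)-np.array(c["xyz"]))); return q[:2]/q[2]
E
python3 - <<'E'
from h import *
for n in("top","side"):
    c=r.camera(n); cv2.imwrite(f"pics/{n}0.png",c["img"][:,:,::-1]); print(n,c["xyz"],c["attitude"],c["camera_matrix"])
    for t in["jack","jack_handle","saddle","slab","lift_point","paint_jar","small_jar","medium_bottle","masking_tape","water_glass","flat_brush","muller"]:
        for o in r.outline_of(t,n)[:2]: print(t,round(o["score"],2),np.round(o["bbox"]), np.round(at(c,o["bbox"][:2],0.03),3))
s=r.read_state(); print(s)
E
```

```text
pics
top [0.39323078 0.00749259 1.26859523] [-0.69807371  0.71380494 -0.03465365  0.0444379 ] [[511.81448361   0.         317.19939556]
 [  0.         511.81448361 242.56977796]
 [  0.           0.           1.        ]]
jack 0.67 [438. 296.  83. 126.] [ 0.398 -0.264  0.03 ]
jack_handle 0.56 [445. 296.  74. 128.] [ 0.396 -0.281  0.03 ]
saddle 0.52 [414. 240.  14.  14.] [ 0.533 -0.213  0.03 ]
saddle 0.33 [509. 210.  42.  42.] [ 0.601 -0.447  0.03 ]
slab 0.56 [240. 241. 142. 135.] [0.542 0.212 0.03 ]
slab 0.31 [120. 226.  20.  66.] [0.584 0.506 0.03 ]
lift_point 0.62 [242. 238. 140. 130.] [0.548 0.207 0.03 ]
paint_jar 0.6 [340. 142.  27.  36.] [ 0.783 -0.04   0.03 ]
small_jar 0.8 [376. 166.  15.  25.] [ 0.719 -0.126  0.03 ]
medium_bottle 0.97 [440. 157.  27.  32.] [ 0.739 -0.286  0.03 ]
masking_tape 0.89 [509. 210.  40.  43.] [ 0.602 -0.445  0.03 ]
masking_tape 0.28 [439. 156.  32.  33.] [ 0.741 -0.282  0.03 ]
water_glass 0.59 [526. 256.  40.  25.] [ 0.489 -0.48   0.03 ]
water_glass 0.3 [118. 291.  36.  28.] [0.426 0.509 0.03 ]
flat_brush 0.87 [120. 227.  23.  65.] [0.582 0.507 0.03 ]

[... 1176 characters left out ...]
oint_positions': array([-1.36159475,  0.33222196, -0.0646834 ,  1.46011448,  0.02161757,
        1.34990614, -0.08853432]), 'joint_vel': array([ 0.002154  ,  0.00091462, -0.00068751, -0.00033934,  0.00116068,
        0.0007603 , -0.00152622]), 'joint_torque': array([-2.36645574e-04, -6.23043823e+01,  2.43521214e-02, -3.90114605e+01,
       -6.11703610e-02,  3.17240786e-02,  1.03331308e-05]), 'ee_pos': array([0.14358317, 0.60829637, 0.23355485]), 'eef_rot': array([1.15662646e-01, 9.93288554e-01, 2.23003561e-05, 5.35542672e-06]), 'ft_force': array([-1.23095554, -0.69751793, -0.19349013]), 'torque': array([ 0.0263807 , -0.00473145,  0.02371074]), 'grip_force': 0.0, 'width': 0.08679659508888292}
```

View pics/top0.png

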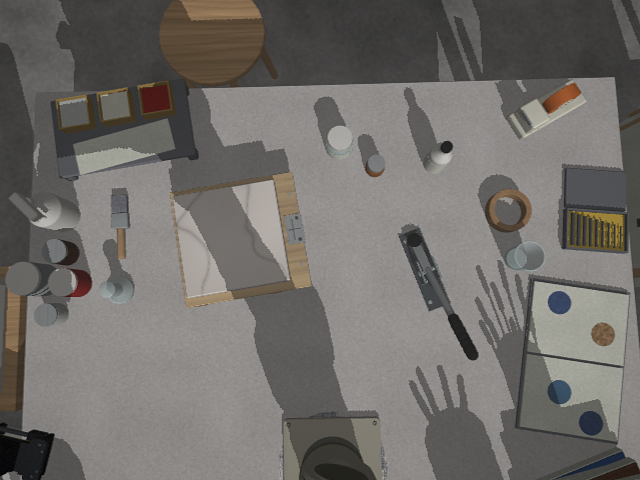

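View pics/side0.png

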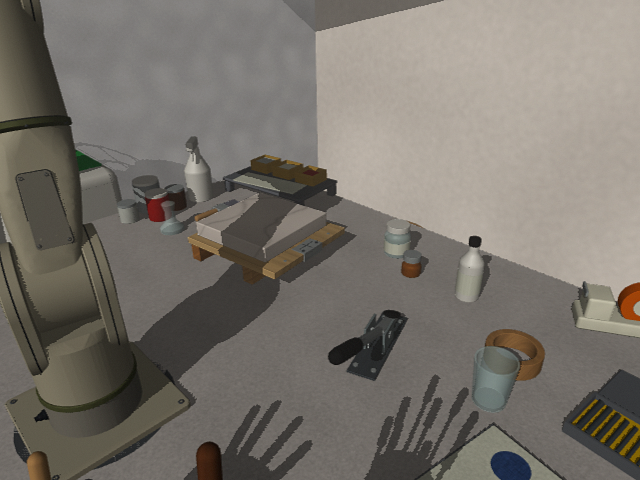

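The top view shows the saddle at about (414,240), the handle end at (472,355) and the lift plate at about (294,228). The plate faces the robot's right. Next I'll crop both for a closer measurement.

Run:
```python
from h import *
i=cv2.imread("pics/top0.png")
a=cv2.resize(i[165:295,262:322],None,fx=4.5,fy=4.5,interpolation=cv2.INTER_CUBIC)
b=cv2.resize(i[220:365,395:485],None,fx=4.0345,fy=4.0345,interpolation=cv2.INTER_CUBIC)
cv2.imwrite("pics/crop.png",np.hstack([a,b[:585]])); print(a.shape,b.shape)
```

```text
(585, 270, 3) (585, 363, 3)
```

View pics/crop.png

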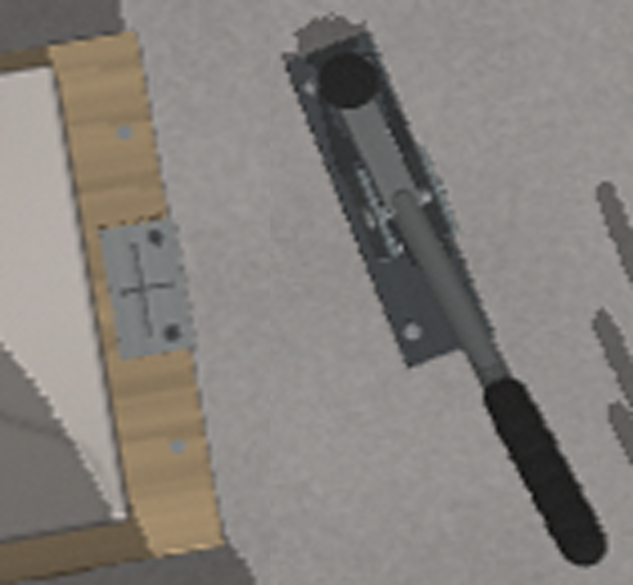

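Run:
```python
from h import *
c=r.camera("top")
A=lambda u,z:at(c,(u[0]-.4,u[1]-.4),z)
x=A((294.4,229.2),.0625); f1=A((292,172.1),.061); f2=A((311.3,286.1),.061)
d=f1-f2; n=np.array([-d[1],d[0]])/np.hypot(*d[:2]); print("cross",x,"edge",f1,f2,"slab x dir",n,np.degrees(np.arctan2(n[1],n[0])),"edge mid+20",((f1+f2)/2)[:2]+.02*n)
S=A((414.3,240.1),.027); s1=A((453.2,317.9),.095); s2=A((473.1,355.8),.135)
b1=A((399.2,234.1),.005); b2=A((429.7,310.7),.005); b3=A((419.8,228.2),.005)
yaw=lambda a,b:np.degrees(np.arctan2((a-b)[1],(a-b)[0]))
print("sad",S,"sl",s1,s2,"yaw",yaw(S,s1),yaw(S,s2),yaw(b1,b2),"plate len",np.linalg.norm(b1-b2),np.linalg.norm(b1-b3),"front mid",(b1+b3)/2)
for y in[yaw(S,s2)]:
    v=np.array([np.cos(np.radians(y)),np.sin(np.radians(y))]); w=np.array([-v[1],v[0]])
    print("origin from sad",S[:2]-.081*v,"from b2",b2[:2]+.095*v-.028*w, "b1", b1[:2]-.105*v-.028*w)
s=r.read_state(); print(R.from_quat(s["eef_rot"]).as_matrix().round(3))
for t,z in[("masking_tape",.036),("water_glass",.045),("medium_bottle",.075),("small_jar",.05),("paint_jar",.05)]:
    o=r.outline_of(t,"top")[0]; print(t,at(c,o["bbox"][:2],z).round(3))
```

```text
cross [0.56321338 0.07725819 0.0625    ] edge [0.70266262 0.08086238 0.061     ] [0.42738553 0.03977659 0.061     ] slab x dir [-0.14761736  0.98904455] 98.4888740046817 edge mid+20 [0.56207173 0.08010037]
sad [ 0.53453947 -0.21247191  0.027     ] sl [ 0.3477356  -0.28060986  0.095     ] [ 0.26720489 -0.30957602  0.135     ] yaw 20.0397750382781 19.962570198457716 19.37743946103604 plate len 0.2014961296561895 0.05339715235442094 front mid [ 0.55969393 -0.20543984  0.005     ]
origin from sad [ 0.45840629 -0.24012582] from b2 [ 0.46167382 -0.24035737] b1 [ 0.4637727  -0.24178426]
[[-0.973  0.23  -0.   ]
 [ 0.23   0.973  0.   ]
 [ 0.     0.    -1.   ]]
masking_tape [ 0.599 -0.444  0.036]
water_glass [ 0.488 -0.472  0.045]
medium_bottle [ 0.73  -0.274  0.075]
small_jar [ 0.713 -0.124  0.05 ]
paint_jar [ 0.776 -0.043  0.05 ]
```

```bash
A='[-0.04,0,0,0.065]'; python3 -m pendant '[[-0.04,0,0,0.065],[-0.04,0,0,0.065],[-0.04,0,0,0.065],[-0.04,0,0,0.065],[-0.04,0,0,0.065],[-0.04,0,0,0.065],[-0.04,0,0,0.065],[-0.04,0,0,0.065]]' 1
python3 -m pendant '[[-0.04,0,0,0.065],[-0.04,0,0,0.065],[-0.04,0,0,0.065],[-0.04,0,0,0.065],[-0.04,0,0,0.065],[-0.04,0,0,0.065],[-0.04,0,0,0.065],[-0.04,0,0,0.065]]'
cat >> h.py <<'E'
def go(p,yaw=None,tip=None):
    """tool-frame shift to world p and turn so that tool y points at yaw deg"""
    s=r.read_state(); M=R.from_quat(s["eef_rot"]).as_matrix()
    t=M.T@(np.array(p)-s["ee_pos"]); y=np.degrees(np.arctan2(M[1,1],M[0,1]))
    print("t",round(s["time"],2),"ee",s["ee_pos"].round(4),"tooly",round(y,2),"z",M[:,2].round(3),"F",s["ft_force"].round(1),"w",round(s["width"],4),"| shift",t.round(4),"turn",None if yaw is None else round(np.radians((y-yaw+180)%360-180),4))
E
python3 -c "
from h import *
go([.461,-.24,.2],-70.2)"
```

```text
time: 2.27
ee_pos: [0.4288, 0.4669, 0.2336]
eef_rot: [0.369, 0.93, 0.0, 0.0]
ft_force: [-0.2, 1.0, -0.7]
width: 0.0873
grip_force: 0.0
time: 2.93
ee_pos: [0.6045, 0.2037, 0.2335]
eef_rot: [0.595, 0.804, 0.0, 0.0]
ft_force: [-0.5, -0.1, 0.8]
width: 0.0874
grip_force: 0.0
t 2.93 ee [0.6045 0.2037 0.2335] tooly 16.96 z [ 0.  0. -1.] F [-0.5 -0.1  0.8] w 0.0874 | shift [-0.3825 -0.2666  0.0334] turn 1.5212
```

```bash
python3 -m pendant '[[-0.038,-0.012,0,0.1],[-0.038,-0.012,0,0.1],[-0.038,-0.012,0,0.1],[-0.038,-0.012,0,0.1],[-0.038,-0.012,0,0.1],[-0.038,-0.012,0,0.1],[-0.038,-0.012,0,0.1],[-0.038,-0.012,0,0.1]]' >/dev/null
python3 -c "
from h import *
go([.461,-.24,.2],-70.2)"
```

```text
t 3.6 ee [ 0.4943 -0.0876  0.2334] tooly -29.03 z [ 0. -0. -1.] F [-0.2 -0.9  0.7] w 0.0867 | shift [-0.1494  0.0449  0.0334] turn 0.7185
```

```bash
python3 -m pendant '[[-0.0373,0.0112,0,0],[-0.0373,0.0112,0,0],[-0.0373,0.0112,0,0],[-0.0373,0.0112,0,0],[0,0,0,0.12],[0,0,0,0.12],[0,0,0,0.12],[0,0,0,0.12]]' >/dev/null
python3 -m pendant '[[0,0,0.01,0.12],[0,0,0.01,0.12],[0,0,0,0],[0,0,0,0]]' >/dev/null
python3 - <<'E'
from h import *
go([.461,-.24,.12],-70.2)
c=r.camera("top"); i=c["img"][:,:,::-1]
d=r.camera("side"); j=d["img"][:,:,::-1]
cv2.imwrite("pics/p1.png",np.hstack([cv2.resize(i[200:380,370:530],None,fx=2.5,fy=2.5),cv2.resize(j[240:420,290:450],None,fx=2.5,fy=2.5)]))
E
```

```text
t 4.6 ee [ 0.4627 -0.2378  0.2135] tooly -69.74 z [-0.001  0.    -1.   ] F [-0.2 -0.3  0.4] w 0.087 | shift [-0.0022  0.0015  0.0935] turn 0.008
```

View pics/p1.png

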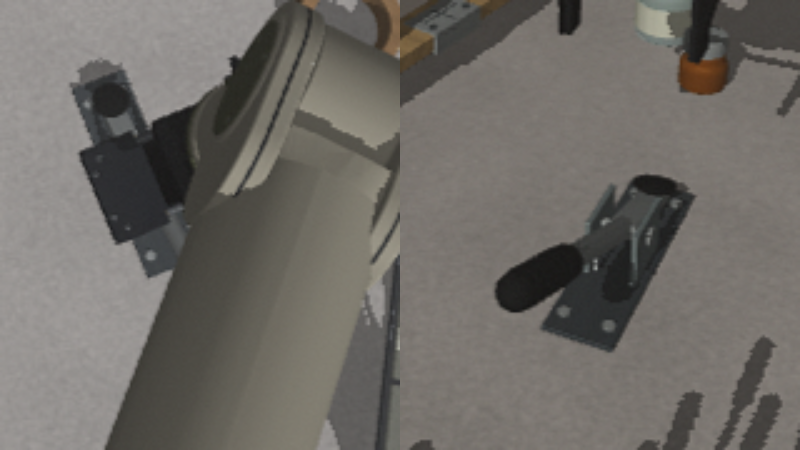

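The jack stands upright and the gripper is centred over its cheeks, so I'm descending.

```bash
python3 -m pendant '[[-0.0022,0.0015,0.03,0.008],[0,0,0.03,0],[0,0,0.03,0],[0,0,0.03,0],[0,0,0.03,0],[0,0,0.02,0],[0,0,0.01,0],[0,0,0,0]]'
python3 -m pendant '[[0,0,0,0],[0,0,0,0],[0,0,0,0],[0,0,0,0],[0,0,0,0],[0,0,0,0],[0,0,0,0],[0,0,0,0]]' 0 40
python3 -c "
from h import *
go([.461,-.24,.1],-70.2)"
```

```text
time: 5.37
ee_pos: [0.4605, -0.2398, 0.0322]
eef_rot: [0.985, 0.171, -0.001, -0.0]
ft_force: [-0.7, 1.0, 0.6]
width: 0.087
grip_force: 0.0
time: 6.03
ee_pos: [0.4613, -0.2399, 0.0336]
eef_rot: [0.985, 0.17, -0.0, -0.0]
ft_force: [-0.1, -1.3, 1.5]
width: 0.0426
grip_force: 40.0
t 6.03 ee [ 0.4613 -0.2399  0.0336] tooly -70.4 z [-0.  0. -1.] F [-0.1 -1.3  1.5] w 0.0426 | shift [-0.0003 -0.     -0.0664] turn -0.0036
```

```bash
python3 -m pendant '[[0,0,-0.015,0],[0,0,-0.015,0],[0,0,0,0],[0.0223,-0.0154,0,0],[0.0223,-0.0154,0,0],[0.0223,-0.0154,0,0],[0.0223,-0.0154,0,0],[0.0223,-0.0154,0,0]]' - 50
python3 -m pendant '[[0,0,0,-0.06],[0,0,0,-0.1],[0,0,0,-0.12],[0,0,0,-0.12],[0,0,0,-0.12],[0,0,0,-0.12],[0,0,0,-0.12],[0,0,0,-0.12]]' >/dev/null
python3 -m pendant '[[0,0,0,-0.12],[0,0,0,-0.12],[0,0,0,-0.12],[0,0,0,-0.1],[0,0,0,-0.037],[0,0,0,0],[0,0,0,0]]' >/dev/null
python3 -c "
from h import *
go([.588,-.09,.064],8.5)"
```

```text
time: 6.7
ee_pos: [0.5402, -0.1287, 0.062]
eef_rot: [0.985, 0.17, -0.001, -0.0]
ft_force: [0.3, -0.4, -6.7]
width: 0.0426
grip_force: 50.0
t 7.95 ee [ 0.5397 -0.1301  0.0622] tooly 8.38 z [-0.002  0.    -1.   ] F [-0.7 -0.8 -7.1] w 0.0424 | shift [ 0.0326  0.0537 -0.0019] turn -0.0021
```

```bash
python3 -m pendant '[[0.011,0.018,0,0],[0.011,0.018,0,0],[0.011,0.018,0,0],[0,0,0.012,0],[0,0,0.011,0],[0,0,0,0],[0,0,0,0],[0,0,0,0]]'
python3 - <<'E'
from h import *
go([.575,-.001,.038],8.5)
for n in("top","side"):
    c=r.camera(n); i=c["img"][:,:,::-1]
    cv2.imwrite(f"pics/{n}1.png",i)
    for t in("saddle","jack","lift_point"):
        for o in r.outline_of(t,n)[:2]: print(n,t,round(o["score"],2),np.round(o["bbox"],1),at(c,o["bbox"][:2],.031).round(4))
    e=proj(c,[.575,.0,.03]) ; print(e)
    if n=="top": a=cv2.resize(i[150:310,250:410],None,fx=2.5,fy=2.5,interpolation=cv2.INTER_CUBIC)
    else: b=cv2.resize(i[200:360,250:410],None,fx=2.5,fy=2.5,interpolation=cv2.INTER_CUBIC)
cv2.imwrite("pics/p2.png",np.hstack([a,b]))
E
```

```text
time: 8.62
ee_pos: [0.5886, -0.0904, 0.0405]
eef_rot: [0.653, 0.757, -0.0, -0.0]
ft_force: [0.2, 0.1, -7.5]
width: 0.0425
grip_force: 50.0
t 8.62 ee [ 0.5886 -0.0904  0.0405] tooly 8.39 z [-0. -0. -1.] F [ 0.2  0.1 -7.5] w 0.0425 | shift [ 0.0905 -0.0004  0.0025] turn -0.0019
top saddle 0.69 [331.1 226.1  11.9  13.7] [ 0.5722 -0.0116  0.031 ]
top jack 0.62 [390.9 213.4 142.9  44. ] [ 0.6001 -0.1585  0.031 ]
top lift_point 0.8 [241.2 239.8 140.2 130.5] [0.5436 0.2084 0.031 ]
top lift_point 0.51 [509.1 210.8  44.3  43.6] [ 0.5996 -0.446   0.031 ]
[326.30054272 225.12457461]
side saddle 0.6 [338.1 269.8  12.7   8.9] [ 0.5782 -0.0186  0.031 ]
side jack 0.8 [391.4 283.8 135.7  49.3] [ 0.6192 -0.1469  0.031 ]
side lift_point 0.4 [172.6 218.1  23.8  33.8] [0.4465 0.5276 0.031 ]
[331.62798385 267.80670077]
```

View pics/p2.png

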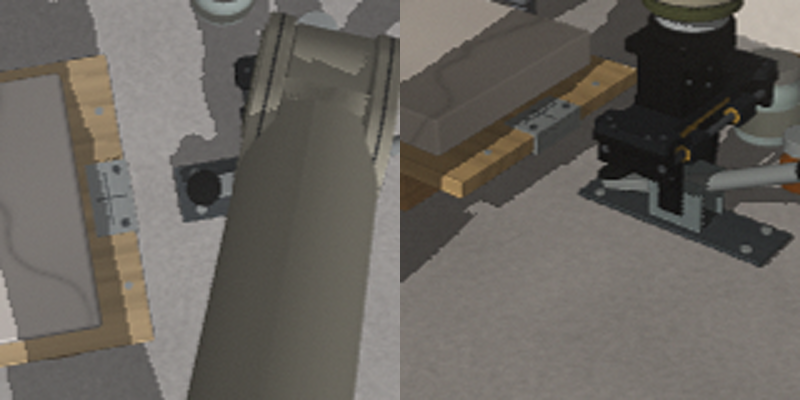

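```bash
python3 -m pendant '[[0,0,0.003,0],[0.018,0,0,0],[0.018,0,0,0],[0.018,0,0,0],[0.018,0,0,0],[0.0187,0,0,0],[0,0,0,0],[0,0,0,0]]'
python3 -m pendant '[[0,0,0.002,0],[0,0,0.002,0],[0,0,0.001,0],[0,0,0,0],[0,0,0,0]]'
python3 - <<'E'
from h import *
go([.575,-.001,.033],8.5)
c=r.camera("side"); i=c["img"][:,:,::-1]
cv2.imwrite("pics/p3.png",cv2.resize(i[180:330,230:430],None,fx=4,fy=4,interpolation=cv2.INTER_CUBIC))
E
```

```text
time: 9.68
ee_pos: [0.5756, 0.0017, 0.0373]
eef_rot: [0.652, 0.758, 0.0, -0.0]
ft_force: [-0.3, -0.3, -7.6]
width: 0.0428
grip_force: 50.0
time: 10.1
ee_pos: [0.5759, -0.001, 0.0336]
eef_rot: [0.653, 0.757, 0.0, -0.0]
ft_force: [-5.8, 0.0, 8.3]
width: 0.0424
grip_force: 50.0
t 10.1 ee [ 0.5759 -0.001   0.0336] tooly 8.39 z [ 0.  0. -1.] F [-5.8  0.   8.3] w 0.0424 | shift [ 0.0002 -0.0009  0.0006] turn -0.0019
```

View pics/p3.png

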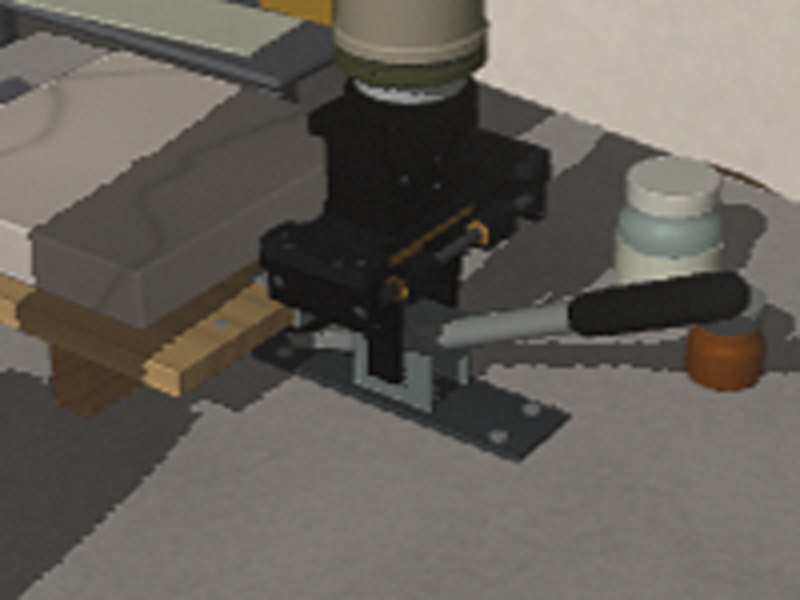

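Step 1 looks right: the base is on the table and the saddle end is under the plate. I'll release, rise and check the placement.

```bash
python3 -m pendant '[[0,0,0,0],[0,0,0,0],[0,0,0,0],[0,0,0,0],[0,0,0,0],[0,0,0,0]]' 1
python3 -m pendant '[[0,0,-0.02,0],[0,0,-0.03,0],[0,0,-0.04,0],[0,0,-0.04,0],[-0.04,0,-0.02,0],[-0.04,0,0,0],[-0.04,0,0,0],[-0.04,0,0,0]]' 
python3 -m pendant '[[0,0,0,0],[0,0,0,0],[0,0,0,0],[0,0,0,0]]' 0 30 >/dev/null
python3 - <<'E'
from h import *
go([.600,-.165,.15],8.4)
for n in("top","side"):
    c=r.camera(n); i=c["img"][:,:,::-1]
    for t in("jack","saddle","jack_handle"):
        for o in r.outline_of(t,n)[:1]: print(n,t,round(o["score"],2),np.round(o["bbox"],1))
    # predicted points: origin and yaw from grasp with -2mm offset
    n_=np.array([-.146,.989,0]);w=np.array([-.989,-.146,0]);o=np.array([.5759,-.001,0])-.0015*n_
    i=i.copy()
    S=4; y0,x0=(160,290) if n=="top" else (210,250)
    q=cv2.resize(i[y0:y0+125,x0:x0+200],None,fx=S,fy=S,interpolation=cv2.INTER_CUBIC)[:300 if n=="x" else 500]
    P=[o-.095*n_+.028*w+[0,0,.005],o-.095*n_-.028*w+[0,0,.005],o+.105*n_+.028*w+[0,0,.005],o+.105*n_-.028*w+[0,0,.005],o-.166*n_+[0,0,.117],o-.2*n_*1.01+[0,0,.135],o+.081*n_+[0,0,.028]]
    for p in P:
        u=proj(c,p); cv2.circle(q,tuple(int(v) for v in ((u-[x0,y0])*S+S/2)),3,(0,0,255),1)
    cv2.imwrite(f"pics/q_{n}.png",q)
a=cv2.imread("pics/q_top.png");b=cv2.imread("pics/q_side.png")
cv2.imwrite("pics/p4.png",np.vstack([cv2.resize(a,None,fx=.6,fy=.6),cv2.resize(b,None,fx=.6,fy=.6)]))
E
```

```text
time: 10.65
ee_pos: [0.5759, -0.0, 0.0326]
eef_rot: [0.653, 0.757, 0.0, 0.0]
ft_force: [-0.8, 0.0, -0.3]
width: 0.0747
grip_force: 0.0
time: 11.32
ee_pos: [0.5993, -0.1569, 0.182]
eef_rot: [0.652, 0.758, 0.001, 0.001]
ft_force: [-0.0, 0.5, -0.3]
width: 0.087
grip_force: 0.0
t 11.65 ee [ 0.5991 -0.1539  0.1809] tooly 8.59 z [-0.     0.001 -1.   ] F [0.3 0.6 0.3] w 0.0681 | shift [-0.0112 -0.0008  0.0309] turn 0.0034
top jack 0.88 [345.1 222.2  77.8  34. ]
top jack_handle 0.89 [344.9 221.   82.5  30.8]
side jack 0.62 [357.6 272.5 122.4  44.7]
side saddle 0.71 [217.9 210.2  46.2  20.6]
side jack_handle 0.7 [359.8 259.5 113.1  21.2]
```

View pics/p4.png

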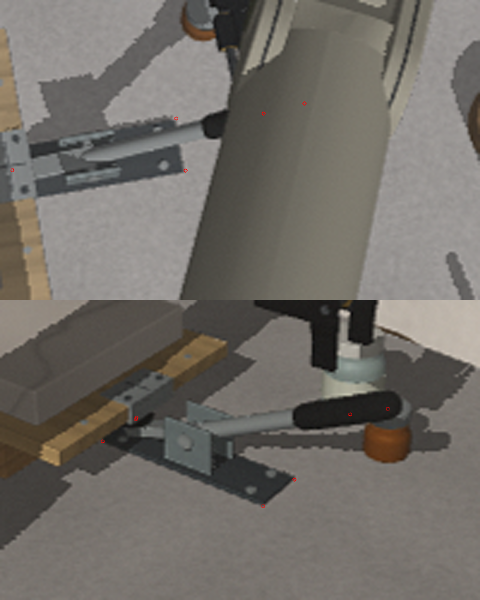

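The red predicted points fall on the jack's rear base corners, the saddle and the sleeve to within about 2–3 mm. So the jack is placed as planned. Next I'll close the fingers, line up over the sleeve and pump.

```bash
python3 -m pendant '[[-0.011,-0.001,0,0.003],[0,0,0,0],[0,0,0,0],[0,0,0,0],[0,0,0.015,0],[0,0,0.015,0],[0,0,0,0],[0,0,0,0]]' 0 30
python3 -m pendant '[[-0.003,0,0.007,0],[-0.003,0,0.007,0],[-0.003,0,0.008,0],[-0.002,0,0.008,0],[0,0,0,0],[0,0,0,0]]'
python3 -c "
from h import *
go([.600,-.165,.088],8.4)"
```

```text
time: 12.72
ee_pos: [0.5992, -0.1662, 0.1508]
eef_rot: [0.654, 0.757, -0.0, -0.001]
ft_force: [0.3, 0.2, 0.1]
width: 0.0005
grip_force: 0.0
time: 13.22
ee_pos: [0.6009, -0.1777, 0.1207]
eef_rot: [0.654, 0.756, -0.0, -0.0]
ft_force: [0.2, -0.2, 0.8]
width: 0.0002
grip_force: 0.7
t 13.22 ee [ 0.6009 -0.1777  0.1207] tooly 8.28 z [-0.001 -0.    -1.   ] F [ 0.2 -0.2  0.8] w 0.0002 | shift [0.0127 0.0009 0.0327] turn -0.0021
```

```bash
python3 -m pendant '[[-0.002,0,0.009,0],[-0.002,0,0.009,0],[-0.001,0,0.008,0],[-0.001,0,0.008,0],[0,0,0,0],[0,0,0,0]]'
python3 - <<'E'
from h import *
go([.600,-.165,.088],8.4)
c=r.camera("side"); i=c["img"][:,:,::-1]
cv2.imwrite("pics/p5.png",cv2.resize(i[190:340,250:450],None,fx=3.5,fy=3.5,interpolation=cv2.INTER_CUBIC))
E
```

```text
time: 13.72
ee_pos: [0.6029, -0.1864, 0.0896]
eef_rot: [0.655, 0.756, -0.0, 0.002]
ft_force: [-4.8, -6.5, 17.7]
width: 0.0005
grip_force: 8.5
t 13.72 ee [ 0.6029 -0.1864  0.0896] tooly 8.19 z [ 0.003 -0.003 -1.   ] F [-4.8 -6.5 17.7] w 0.0005 | shift [0.0216 0.0002 0.0016] turn -0.0037
```

View pics/p5.png

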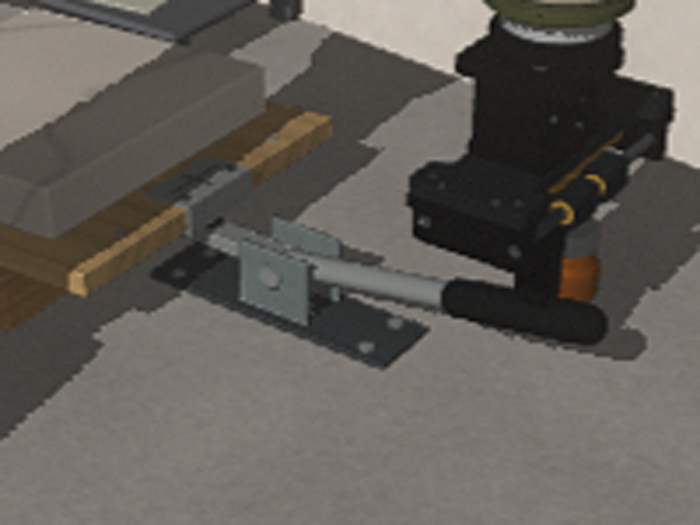

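The side view shows the fingertips on top of the sleeve at about (540,300) and the edge up on the saddle, at 17.7 N. Now I'll let it down.

```bash
python3 -m pendant '[[0.001,0,-0.008,0],[0.001,0,-0.008,0],[0.002,0,-0.008,0],[0.003,0,-0.008,0],[0.003,0,-0.006,0],[0.003,0,-0.004,0],[0,0,0,0],[0,0,0,0]]'
python3 -m pendant '[[0,0,0,0],[0,0,0,0],[0,0,0,0]]'
python3 - <<'E'
from h import *
go([.600,-.165,.055],8.4)
c=r.camera("side"); i=c["img"][:,:,::-1]
cv2.imwrite("pics/p6.png",cv2.resize(i[190:340,250:450],None,fx=3.5,fy=3.5,interpolation=cv2.INTER_CUBIC))
E
```

```text
time: 14.43
ee_pos: [0.6002, -0.17, 0.129]
eef_rot: [0.654, 0.757, 0.0, -0.0]
ft_force: [1.5, 0.6, 2.1]
width: 0.0006
grip_force: 0.7
time: 14.68
ee_pos: [0.6, -0.1703, 0.1287]
eef_rot: [0.654, 0.756, -0.0, -0.0]
ft_force: [0.8, 1.1, 2.5]
width: 0.0003
grip_force: 0.7
t 14.68 ee [ 0.6    -0.1703  0.1287] tooly 8.31 z [-0.001  0.    -1.   ] F [0.8 1.1 2.5] w 0.0003 | shift [0.0052 0.0008 0.0737] turn -0.0015
```

View pics/p6.png

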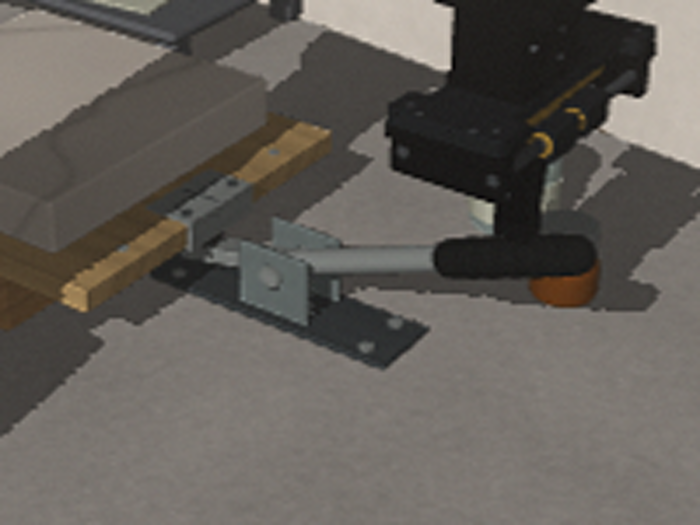

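The edge is back on the batten, only the 2 N spring force is left, and the jack hasn't moved. Now the full push.

```bash
python3 -m pendant '[[-0.003,0,0.008,0],[-0.003,0,0.009,0],[-0.003,0,0.009,0],[-0.003,0,0.009,0],[-0.002,0,0.009,0],[-0.002,0,0.009,0],[-0.001,0,0.009,0],[-0.001,0,0.006,0]]'
python3 -m pendant '[[0,0,0.002,0],[0,0,0.001,0],[0,0,0,0],[0,0,0,0],[0,0,0,0]]'
```

```text
time: 15.4
ee_pos: [0.6032, -0.1872, 0.0615]
eef_rot: [0.654, 0.757, 0.001, -0.0]
ft_force: [-6.5, 9.9, 27.1]
width: 0.0005
grip_force: 14.2
time: 15.82
ee_pos: [0.6033, -0.1873, 0.0605]
eef_rot: [0.654, 0.757, 0.001, -0.0]
ft_force: [-10.9, 8.6, 31.9]
width: 0.0006
grip_force: 16.4
```

Run:
```python
from h import *
go([.600,-.165,.055],8.4)
c=r.camera("side"); i=c["img"][:,:,::-1]; t=r.camera("top"); j=t["img"][:,:,::-1]
for n in("top","side"):
    for k in("jack","jack_handle"):
        for o in r.outline_of(k,n)[:1]: print(n,k,round(o["score"],2),np.round(o["bbox"],1))
cv2.imwrite("pics/p7.png",np.vstack([cv2.resize(i[220:320,270:450],None,fx=4,fy=4,interpolation=cv2.INTER_CUBIC),cv2.resize(j[195:245,280:460],None,fx=4,fy=4,interpolation=cv2.INTER_CUBIC)]))
```

```text
t 15.82 ee [ 0.6033 -0.1873  0.0605] tooly 8.33 z [ 0.001  0.003 -1.   ] F [-10.9   8.6  31.9] w 0.0006 | shift [ 0.0225 -0.0001  0.0056] turn -0.0011
top jack 0.59 [348.2 225.7  91.8  33.5]
top jack_handle 0.83 [349.2 220.7  95.4  25. ]
side jack 0.8 [362.5 275.1 127.   53.6]
side jack_handle 0.73 [364.6 275.4 114.8  54.5]
```

View pics/p7.png

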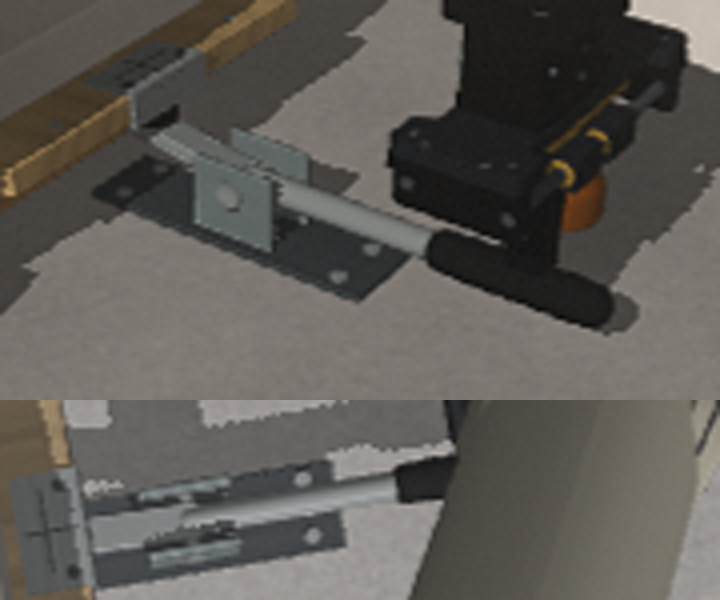

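The edge is up on the saddle and the handle is nearly level, with the fingers on the sleeve. I'll ease the sideways strain a little and check that it holds.

```bash
python3 -m pendant '[[0.0008,-0.001,0,0],[0,0,0,0],[0,0,0,0],[0,0,0,0]]'; python3 -m pendant '[[0,0,0,0],[0,0,0,0],[0,0,0,0],[0,0,0,0],[0,0,0,0],[0,0,0,0],[0,0,0,0],[0,0,0,0]]'
```

```text
time: 16.45
ee_pos: [0.6032, -0.1872, 0.0608]
eef_rot: [0.654, 0.757, 0.002, 0.001]
ft_force: [-6.5, 6.9, 28.6]
width: 0.0007
grip_force: 14.9
time: 17.12
ee_pos: [0.6032, -0.1872, 0.0608]
eef_rot: [0.654, 0.757, 0.002, 0.001]
ft_force: [-6.6, 6.9, 29.3]
width: 0.0005
grip_force: 15.0
```

Holding steady at about 29 N with less sideways strain, so I'm handing in.

```bash
python3 -c "
from bench import r
print(r.close_job())"
```

```text
the job is handed in; nothing more can be done
None
```

I put the jack under the lift plate, gave the handle a trial pump, and handed in with the arm holding the handle down at about 29 N and the slab's front edge up on the saddle; the hand-in gave no verdict.

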